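# Roll the blue-banded lens tube to the line

## Task

The loose black lens tube with the blue band is wanted on the orange line of the bench mat, ready to be fitted to a microscope. Push its side so that it rolls along the mat and comes to rest on top of the line, lying along it, without rolling over and beyond the line; do not lift it. Leave the silver-banded tube and the standing canister where they are.

Things in the scene. Friction and masses are not known exactly. Their poses are not given: they have to be found in the camera images.
- tube_blue: To be rolled: loose black cylinder lying on the mat, 36 mm diameter, 90 mm long, about 160 g, BLUE band 34 mm wide round its middle. Origin at its centre, 18 mm above the mat. y axis along the cylinder; x, z turn as it rolls. It lies within 5 degrees of parallel to the line, 100 to 180 mm from it on the robot's side. Pushed at 50 mm/s it rolls, and stops within a few mm when the push stops.
- tube_silver: The other lens tube, to be left alone: same shape, size and axes, but with a SILVER band. It lies beside the blue one on the mat, about 160 mm away, centre to centre, along the direction of the line; either may be the left one.
- line: Target: flat orange line painted on the light grey mat, 10 mm wide, 300 mm long. Origin at its middle, on the mat's top, 3 mm above the work surface. y axis along the line, x axis across it, away from the robot: the way to roll. The mat is fixed, level, 320 (across the line) by 420 mm, and reaches 65 mm or more past the line. Any place along the line will do.
- canister: White closed canister, 41 mm in diameter, 52 mm high, standing loose near the mat's left edge, 170 mm or more to the left of the mat's middle, clear of both tubes' paths. Origin at the centre of its foot, z up. To be left alone.
Mind the look-alikes: they are no part of the job. What is shaped like the tube_blue but green or red is not meant.

How it is judged:
By the outcome, as a careful person would: the job done as asked, in the order asked, and still so for the second after the job is handed in, with the robot touching nothing.
It also fails if it takes over 32 s, if anything falls off the work surface, if the arm or the gripper's body presses on something with over 40 N, if the wrist force passes 120 N, or if a joint passes its speed limit or range.

## Robot

A 6-joint arm with a two-finger parallel gripper is mounted at the origin on the work surface. World frame = base frame: x ahead of the robot, y to its left, z up, the work surface at z = 0. Lengths are in mm, angles in rad, forces in N, time in s.
With the tool pointing down it reaches from about 350 to 875 mm from the base axis. Payload 4.2 kg.
Tool frame: the origin (TCP) lies on the centre line of the jaws, within the pads' length; the fingertips stand 14 mm ahead of it and the grasp point (between the pads) lies 5 mm behind it (tcp_to_tips is the distance from the TCP to the fingertips, in mm); z points along the fingers, y is the direction in which the jaws open and shut (so a half turn about z gives the same grasp; the last joint's range is limited). The gripper opens to 85 mm and grips with 20 to 120 N. Pads are 22 mm wide; open, the fingers measure 114 mm over their backs; the gripper's body (76 mm by 85 mm) begins 54 mm behind the grasp point. The pads swing forward as they close: fully open they stand 13 mm farther back than shut.
Start: joints at [1.476, 0.385, 0.008, 0, -1.194, -0.259], TCP at [216.508, 586.28, 245.312] pointing down, gripper open.
Joint ranges: [-3.14, 3.14], [-1.21, 2.06], [-1.07, 1.41], [-3.16, 2.05], [-2.99, -0.16], [-3.1, 3.1]. Speed limits (rad/s): [2.79, 2.79, 3.14, 3.14, 3.14, 3.14].

## Interface

Orientations are given as a unit quaternion [x, y, z, w].
In Python, from bench import read_state, get_image, job_done, tcp_to_tips gives the robot as it stands. The module is installed in compiled form; this text tells all that it offers.
- The arm moves only by the tool play_rows, never from a script. Its argument "targets" is a list of rows, each an object of numbers: "gripper": the gripper's target within -1 to 1 (shut at 1, half-way at 0, fully open at -1); "tx", "ty", "tz": the shift along the tool's x, y, z scaled (see below); "spin": the turn about the tool's z scaled (see below). A call has 1 to 12 rows; each row is the pose to reach, as a shift and turn from the pose commanded when the call began, along the tool's axes at that moment; what a row does not reach only later rows make up. The controller multiplies each number of a shift by 0.25 m and each number of a turn by pi/4 rad. A row lasts 1/8 s, in which the tool goes at most 62.5 mm and 10.7 degrees, less where a joint would pass 70% of its speed; a pose out of reach is approached as far as the arm can. A call with a number of a shift or a turn outside -1 to 1 is refused whole. A call with a gripper value outside its range is refused whole. The fingers move at their own pace and stop on an object; the grip force is fixed at half the most. Time passes only in rows, so rows that repeat a pose let the fingers close. It gives the time, the measured TCP pose, the force and the opening at its end, in the units of the state.
- read_state(): the state, without advancing time (a new reading comes with each control period).
- get_image(name): name is "scene" or "top" or "wrist"; returns a dict with "frame" (384x512x3 uint8, red, green, blue), "depth" (384x512 float32, mm along the optical axis (not along the pixel's ray), 0 where there is no reading), "mtx" (3x3 intrinsics, pixels), "world_to_cam" (4x4, takes a point from world to camera coordinates). Camera axes: x right, y up, looking along -z (the intrinsics and any distortion apply to the point x, -y, -z); pixel columns grow to the right and rows downward; lengths in mm; the calibration is good to about 2 mm. A picture is of the moment at which its call begins.
- job_done(): hands the job in, once; it reports no verdict.
The state is a dict: "clock": time; "joints": joint angles; "joint_vel": joint speeds; "joint_efforts": joint torques, N m; "position": TCP position; "ee_rot": TCP orientation; "contact_force": force on the tool from outside, world axes, zero at the start; "wrist_torque": the same for the moment, N m; "gripper_width": finger opening in mm.
Only numpy, scipy, OpenCV 4.12 (cv2) and the standard library are available. Lean on these libraries where they do the work, as an engineer would, in place of code of your own. Each camera call takes 0.05 s, during which the arm holds its last target.

## Working session

There is one attempt and no reset: what is moved stays moved. The work goes in short steps, Python scripts to look and compute and a tool call to move; the robot and the scene stay as the last step left them, time stands still between calls to the robot, and variables do not carry over. Pictures are saved under pics/ and viewed, and the job is handed in when it is done.

Besides the shell and the picture viewer there is one more tool, called as name(argument=value, ...) on one line, values as JSON. play_rows: Moves the arm, as the interface text tells. Its arguments: {"type":"object","properties":{"targets":{"type":"array","items":{"type":"object","properties":{"gripper":{"type":"number"},"tx":{"type":"number","minimum":-1,"maximum":1},"ty":{"type":"number","minimum":-1,"maximum":1},"tz":{"type":"number","minimum":-1,"maximum":1},"spin":{"type":"number","minimum":-1,"maximum":1}}}}},"required":["targets"]}

```bash
mkdir -p pics; cat > h.py <<'E'
import numpy as np,cv2
from bench import read_state,get_image,job_done,tcp_to_tips
def ray(im,u,v,h):
    K=im["mtx"];T=np.array(im["world_to_cam"]);K=np.array(K)
    d=np.array([(u-K[0,2])/K[0,0],-(v-K[1,2])/K[1,1],-1.])
    R=T[:3,:3];o=-R.T@T[:3,3];w=R.T@d
    return o+w*(h-o[2])/w[2]
def save(im,n): cv2.imwrite("pics/"+n,cv2.cvtColor(im["frame"],cv2.COLOR_RGB2BGR))
E
python3 - <<'E'
from h import *
s=read_state();print(s, tcp_to_tips if not callable(tcp_to_tips) else tcp_to_tips())
for n in("scene","top"):
    save(get_image(n),n+"0.png")
E
```

```text
{'clock': 0.0, 'joints': array([ 1.47560982e+00,  3.85535187e-01,  6.61093851e-03, -5.10733075e-04,
       -1.19401321e+00, -2.58567995e-01]), 'joint_vel': array([ 0.00082523, -0.00080607, -0.00107829, -0.00057384, -0.00185095,
       -0.00067574]), 'joint_efforts': array([ 2.91123879e-04, -3.92287660e+01,  1.88403583e+01,  4.18617949e+00,
       -4.66548168e-03,  2.44851073e-06]), 'position': array([216.31743091, 585.76696562, 244.22689474]), 'ee_rot': array([ 9.84380786e-01, -1.76049045e-01, -1.49203124e-04,  1.08636226e-03]), 'contact_force': array([ 0.69614144, -0.3282986 ,  0.00391131]), 'wrist_torque': array([0.01526979, 0.07008798, 0.00941178]), 'gripper_width': 85.19355717716758} 14.0
```

View pics/scene0.png

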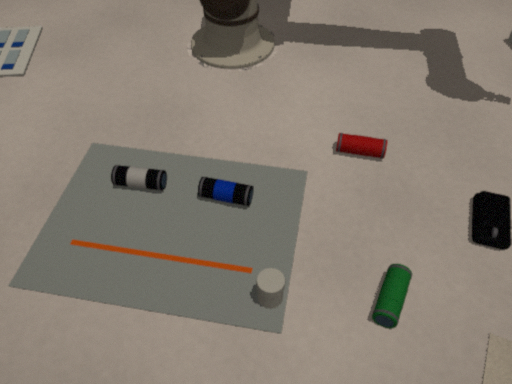

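View pics/top0.png

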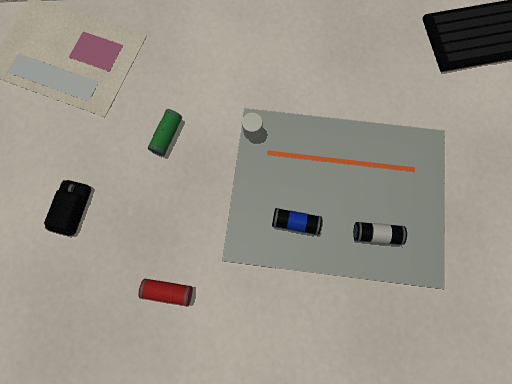

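The scene view shows the blue-banded tube at (226,192), the silver one at (139,178), and the red and green decoys at (362,146) and (392,296). In the top view, blue is at (297,222), silver at (380,233), the line runs from (268,153) to (414,170), and the canister is at (252,122). The target is the black tube with the blue band on the mat. Next I'll measure it and crop in to confirm.

```bash
cat > m.py <<'E'
from h import *
def comp(m,box=None):
    n,l,st,c=cv2.connectedComponentsWithStats(m.astype(np.uint8))
    i=1+np.argmax(st[1:,4]);return l==i
def measure(name,tag=None):
    im=get_image(name);f=im["frame"];h=cv2.cvtColor(f,cv2.COLOR_RGB2HSV)
    if tag: save(im,tag)
    H,S,V=[h[...,i].astype(int) for i in range(3)]
    out={}
    om=comp((H>4)&(H<16)&(S>170)&(V>120))
    bm=comp((H>108)&(H<128)&(S>150)&(V>60))
    # line
    p=np.argwhere(om)[:,::-1]
    P=np.array([ray(im,u,v,3)[:2] for u,v in p])
    c,sz,a=cv2.minAreaRect(P.astype(np.float32));vx,vy,x0,y0=cv2.fitLine(P.astype(np.float32),cv2.DIST_L2,0,.01,.01).ravel()
    d=np.array([vx,vy]);d*=np.sign(d[1]) 
    n=np.array([d[1],-d[0]])
    print(name,"line c",np.round(c,1),"size",np.round(sz,1),"dir(y)",d.round(4),"normal",n.round(4))
    p=np.argwhere(bm)[:,::-1].mean(0)
    print(" blue px",p.round(1),"area",bm.sum())
    # tube: dark or blue near the band
    y,x=np.mgrid[:f.shape[0],:f.shape[1]]
    near=np.hypot(x-p[0],y-p[1])<42
    tm=comp(((V<62)|bm)&near)
    q=np.argwhere(tm)[:,::-1].astype(np.float32)
    rc=cv2.minAreaRect(q);print(" tube rect px",np.round(rc[0],1),np.round(rc[1],1))
    Q=np.array([ray(im,u,v,21)[:2] for u,v in q])
    B=np.array([ray(im,u,v,21)[:2] for u,v in np.argwhere(bm)[:,::-1]])
    for nm,A in(("tube",Q),("band",B)):
        al=(A-c)@d;ac=(A-c)@n
        print(" ",nm,"along %.1f..%.1f across %.1f..%.1f"%(al.min(),al.max(),ac.min(),ac.max()),"mean",A.mean(0).round(1),"(across,along)",np.round([ac.mean(),al.mean()],1))
    vx,vy,_,_=cv2.fitLine(Q.astype(np.float32),cv2.DIST_L2,0,.01,.01).ravel()
    t=np.array([vx,vy])*np.sign(vy);print("  axis",t.round(3),"angle to line deg",np.degrees(np.arctan2(t@n,t@d)).round(2))
    dd=im["depth"][bm];print("  depth",np.median(dd))
    T=np.array(im["world_to_cam"]);o=-T[:3,:3].T@T[:3,3];print("  cam",o.round(0))
    # depth cloud of tube
    K=np.array(im["mtx"]);ys,xs=np.nonzero(tm);Z=im["depth"][ys,xs];ok=Z>0;ys,xs,Z=ys[ok],xs[ok],Z[ok]
    C=np.c_[(xs-K[0,2])/K[0,0]*Z,-(ys-K[1,2])/K[1,1]*Z,-Z];W=(C-T[:3,3])@T[:3,:3]
    print("  depth top z",np.percentile(W[:,2],[5,50,98]).round(1),"at",W[W[:,2]>np.percentile(W[:,2],85)].mean(0).round(1))
    return im
E
python3 - <<'E'
from m import *
for n in("top","scene"):
    im=measure(n)
    if n=="top": cv2.imwrite("pics/crop0.png",cv2.resize(cv2.cvtColor(im["frame"][100:300,215:455],cv2.COLOR_RGB2BGR),None,fx=3,fy=3,interpolation=2))
E
```

```text
top line c [607.7 -84.8] size [299.4   8.6] dir(y) [0.1624 0.9867] normal [ 0.9867 -0.1624]
 blue px [296.9 220.9] area 341
 tube rect px [297.  221.3] [48.8 19.1]
  tube along 30.2..123.2 across -157.7..-116.8 mean [484.5  12.9] (across,along) [-137.4   76.4]
  band along 58.5..94.5 across -155.0..-118.4 mean [485.1  13. ] (across,along) [-136.8   76.5]
  axis [0.219 0.976] angle to line deg 3.28
  depth 656.4636
  cam [391.  88. 690.]
  depth top z [27.  36.9 41.1] at [484.4  13.9  40.3]
scene line c [607.8 -81. ] size [297.2   8.6] dir(y) [0.161 0.987] normal [ 0.987 -0.161]
 blue px [223.3 190.2] area 391
 tube rect px [224.6 191.9] [54.5 22.7]
  tube along 27.9..124.6 across -161.6..-106.9 mean [487.8  16.8] (across,along) [-134.1   77.2]
  band along 54.8..91.7 across -159.5..-113.8 mean [484.4  14. ] (across,along) [-137.    73.9]
  axis [0.278 0.961] angle to line deg 6.86
  depth 810.5304
  cam [1023.   83.  645.]
  depth top z [ 7.  32.  38.5] at [487.3  19.1  37.7]
```

View pics/crop0.png

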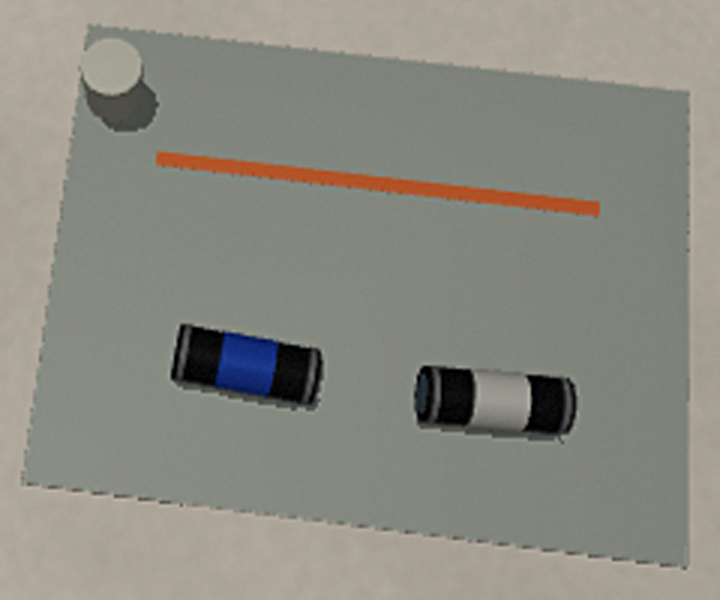

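Blue is confirmed. Its centre is near (485,13), about 137 mm short of the line and 3.3° off parallel. The scene view agrees to a few mm in position, but shadow in the tube mask throws off its angle. I'll push with the side of the half-open fingers, jaw axis along the line, starting with a high move to a point behind the tube.

play_rows(targets=[{"tx": 0.16,"ty": 0.18,"spin": -0.12,"gripper": 0},{"tx": 0.32,"ty": 0.36,"spin": -0.24,"gripper": 0},{"tx": 0.48,"ty": 0.54,"spin": -0.24,"gripper": 0},{"tx": 0.64,"ty": 0.72,"spin": -0.24,"gripper": 0},{"tx": 0.8,"ty": 0.9,"spin": -0.24,"gripper": 0},{"tx": 0.8,"ty": 0.9,"spin": -0.24,"gripper": 0},{"tx": 0.8,"ty": 0.9,"spin": -0.24,"gripper": 0}])

```text
invalid input
```

```bash
cat > g.py <<'E'
from h import *
from scipy.spatial.transform import Rotation as Ro
d=np.array([.1624,.9867]);n=np.array([.9867,-.1624]);c=np.array([607.7,-84.8])
def rel(across,along,z):
    s=read_state();p=s["position"];R=Ro.from_quat(s["ee_rot"]).as_matrix()
    t=np.r_[c+n*across+d*along,z]
    q=p[:2]-c
    print("t",round(s["clock"],2),"pos",p.round(1),"across/along",(q@n).round(1),(q@d).round(1),"width",round(s["gripper_width"],1),"F",s["contact_force"].round(1))
    print("spin needed",(-(np.degrees(np.arctan2(n[1],n[0])-np.arctan2(R[1,0],R[0,0])))/45).round(4),"tilt",R[2,2].round(5))
    print("to go to",t.round(1),"units",(R.T@(t-p)/250).round(4))
E
python3 -c "
from g import *
rel(-190,76.5,244)
rel(-190,76.5,20)"
```

```text
t 0.2 pos [216.4 586.  244.7] across/along -495.0 598.3 width 85.3 F [ 0.6 -0.5 -0.4]
spin needed -0.2429 tilt -1.0
to go to [432.7  21.5 244. ] units [1.5939 1.8181 0.0051]
t 0.2 pos [216.4 586.  244.7] across/along -495.0 598.3 width 85.3 F [ 0.6 -0.5 -0.4]
spin needed -0.2429 tilt -1.0
to go to [432.7  21.5  20. ] units [1.5938 1.817  0.9011]
```

The call was refused as "invalid input", most likely because a field was missing. I'll give all five.

play_rows(targets=[{"tx": 0.16,"ty": 0.18,"tz": 0,"spin": -0.12,"gripper": 0},{"tx": 0.32,"ty": 0.36,"tz": 0,"spin": -0.24,"gripper": 0},{"tx": 0.48,"ty": 0.54,"tz": 0,"spin": -0.24,"gripper": 0},{"tx": 0.64,"ty": 0.72,"tz": 0,"spin": -0.24,"gripper": 0},{"tx": 0.8,"ty": 0.9,"tz": 0,"spin": -0.24,"gripper": 0},{"tx": 0.8,"ty": 0.9,"tz": 0,"spin": -0.24,"gripper": 0},{"tx": 0.8,"ty": 0.9,"tz": 0,"spin": -0.24,"gripper": 0}])

```text
clock: 1.08
position: [326.4, 306.1, 245.6]
ee_rot: [0.997, -0.083, 0.0, -0.0]
contact_force: [-0.1, 0.1, 0.6]
gripper_width: 42.8
```

```bash
python3 -c "
from g import *
rel(-190,76.5,120)"
```

```text
t 1.07 pos [326.4 306.1 245.6] across/along -341.1 340.0 width 42.8 F [-0.1  0.1  0.6]
spin needed -0.0035 tilt -1.0
to go to [432.7  21.5 120. ] units [0.6071 1.0529 0.5015]
```

play_rows(targets=[{"tx": 0.1,"ty": 0.18,"tz": 0,"spin": 0,"gripper": 0},{"tx": 0.2,"ty": 0.36,"tz": 0,"spin": 0,"gripper": 0},{"tx": 0.3,"ty": 0.54,"tz": 0,"spin": 0,"gripper": 0},{"tx": 0.4,"ty": 0.72,"tz": 0.1,"spin": 0,"gripper": 0},{"tx": 0.5,"ty": 0.9,"tz": 0.2,"spin": 0,"gripper": 0},{"tx": 0.6,"ty": 1.0,"tz": 0.3,"spin": 0,"gripper": 0},{"tx": 0.6,"ty": 1.0,"tz": 0.4,"spin": 0,"gripper": 0},{"tx": 0.6,"ty": 1.0,"tz": 0.5,"spin": 0,"gripper": 0},{"tx": 0.6,"ty": 1.0,"tz": 0.5,"spin": 0,"gripper": 0},{"tx": 0.6,"ty": 1.0,"tz": 0.5,"spin": 0,"gripper": 0}])

```text
clock: 2.33
position: [434.0, 35.7, 121.0]
ee_rot: [0.997, -0.082, 0.001, -0.0]
contact_force: [0.5, 0.2, 0.5]
gripper_width: 42.6
```

```bash
python3 -c "
from g import *
rel(-190,76.5,20)
im=get_image('wrist');save(im,'w1.png');im=get_image('scene');save(im,'s1.png')"
```

```text
t 2.33 pos [434.   35.7 121. ] across/along -191.0 90.7 width 42.6 F [0.5 0.2 0.5]
spin needed -0.0005 tilt -1.0
to go to [432.7  21.5  20. ] units [0.0035 0.0568 0.4038]
```

View pics/w1.png

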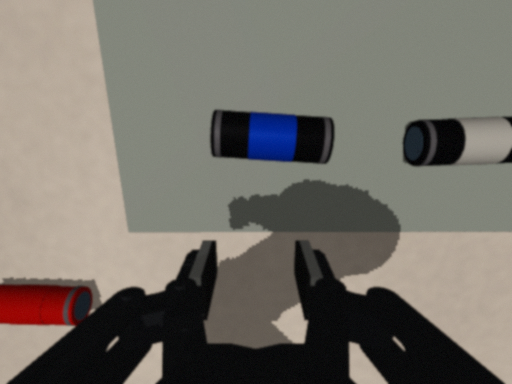

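View pics/s1.png

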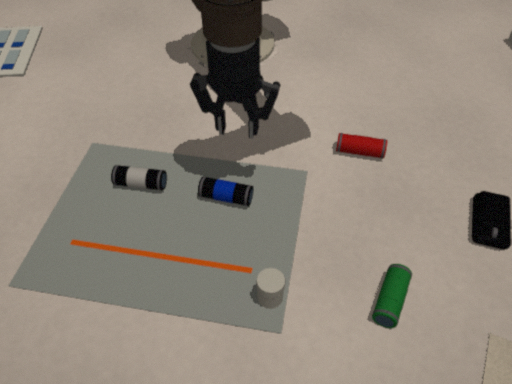

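The wrist view shows the blue tube at (272,136) ahead of the half-open fingers, centred on column 257, with the ground behind the tube clear. Next I'll descend.

play_rows(targets=[{"tx": 0,"ty": 0.06,"tz": 0.1,"spin": 0,"gripper": 0},{"tx": 0,"ty": 0.06,"tz": 0.2,"spin": 0,"gripper": 0},{"tx": 0,"ty": 0.06,"tz": 0.3,"spin": 0,"gripper": 0},{"tx": 0,"ty": 0.06,"tz": 0.36,"spin": 0,"gripper": 0},{"tx": 0,"ty": 0.06,"tz": 0.4,"spin": 0,"gripper": 0},{"tx": 0,"ty": 0.06,"tz": 0.4,"spin": 0,"gripper": 0},{"tx": 0,"ty": 0.06,"tz": 0.4,"spin": 0,"gripper": 0}])

```text
clock: 3.3
position: [431.1, 20.1, 21.0]
ee_rot: [0.997, -0.082, 0.001, -0.0]
contact_force: [-0.3, -0.8, 0.1]
gripper_width: 42.8
```

```bash
python3 -c "
from g import *
rel(-29,76.5,20)"
```

```text
t 3.3 pos [431.1  20.1  21. ] across/along -191.3 74.9 width 42.8 F [-0.3 -0.8  0.1]
spin needed -0.0024 tilt -1.0
to go to [591.5  -4.6  20. ] units [ 0.6492 -0.0077  0.0048]
```

play_rows(targets=[{"tx": 0.02,"ty": 0,"tz": 0,"spin": 0,"gripper": 0},{"tx": 0.04,"ty": 0,"tz": 0,"spin": 0,"gripper": 0},{"tx": 0.06,"ty": 0,"tz": 0,"spin": 0,"gripper": 0},{"tx": 0.08,"ty": 0,"tz": 0,"spin": 0,"gripper": 0},{"tx": 0.1,"ty": 0,"tz": 0,"spin": 0,"gripper": 0},{"tx": 0.12,"ty": 0,"tz": 0,"spin": 0,"gripper": 0},{"tx": 0.14,"ty": 0,"tz": 0,"spin": 0,"gripper": 0},{"tx": 0.16,"ty": 0,"tz": 0,"spin": 0,"gripper": 0},{"tx": 0.18,"ty": 0,"tz": 0,"spin": 0,"gripper": 0},{"tx": 0.2,"ty": 0,"tz": 0,"spin": 0,"gripper": 0},{"tx": 0.22,"ty": 0,"tz": 0,"spin": 0,"gripper": 0},{"tx": 0.24,"ty": 0,"tz": 0,"spin": 0,"gripper": 0}])

```text
clock: 4.8
position: [490.0, 9.9, 20.3]
ee_rot: [0.997, -0.083, -0.0, 0.0]
contact_force: [-0.7, -0.1, 0.2]
gripper_width: 42.6
```

```bash
python3 -c "
from g import *
rel(-29,76.5,20)
im=get_image('wrist');save(im,'w2.png')
from m import measure
measure('scene','s2.png')
measure('top','t2.png')"
```

```text
t 4.8 pos [490.    9.9  20.3] across/along -131.5 74.4 width 42.6 F [-0.7 -0.1  0.2]
spin needed -0.0028 tilt -1.0
to go to [591.5  -4.6  20. ] units [ 0.4099 -0.0095  0.0012]
scene line c [607.7 -81. ] size [297.2   8.6] dir(y) [0.1612 0.9869] normal [ 0.9869 -0.1612]
 blue px [216.8 207.2] area 432
 tube rect px [217.5 191.6] [65.1 53.1]
  tube along 4.7..121.7 across -193.5..-72.7 mean [493.2   7.9] (across,along) [-127.3   69.3]
  band along 52.3..90.7 across -120.9..-75.6 mean [522.1   5.6] (across,along) [-98.4  71.7]
  axis [0.961 0.278] angle to line deg 64.57
  depth 786.78754
  cam [1023.   83.  645.]
  depth top z [ 16.   36.5 101.9] at [506.6  13.3  91.5]Traceback (most recent call last):
  File "<string>", line 7, in <module>
    measure('top','t2.png')
    ~~~~~~~^^^^^^^^^^^^^^^^
  File "m.py", line 11, in measure
    bm=comp((H>108)&(H<128)&(S>150)&(V>60))
  File "m.py", line 4, in comp
    i=1+np.argmax(st[1:,4]);return l==i
        ~~~~~~~~~^^^^^^^^^^
    return _wrapfunc(a, 'argmax', axis=axis, out=out, **kwds)
    return bound(*args, **kwds)
ValueError: attempt to get argmax of an empty sequence
```

View pics/w2.png

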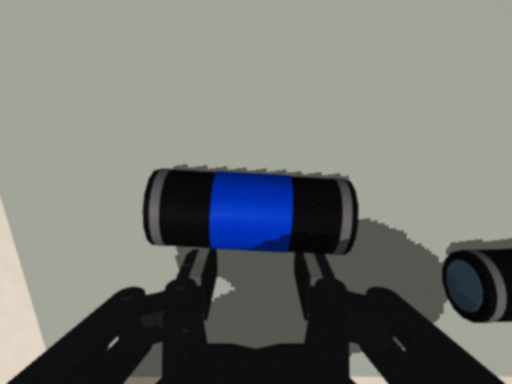

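View pics/s2.png

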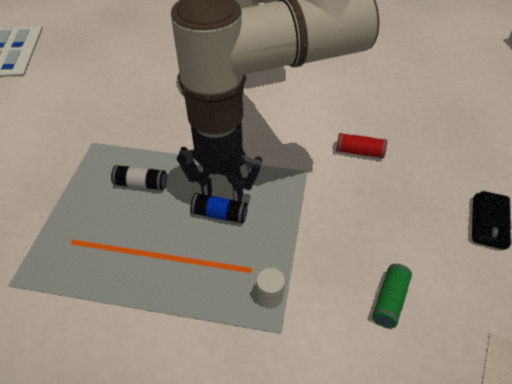

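View pics/t2.png

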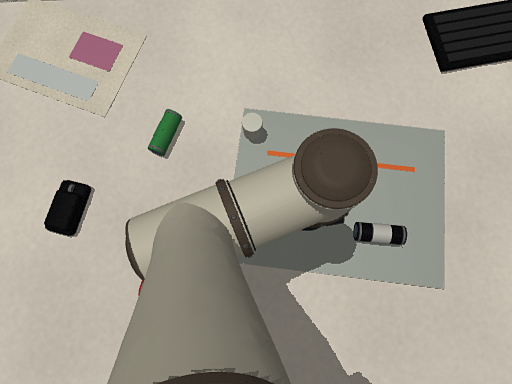

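The tube is rolling ahead of the fingers, with the band at (217,207) in the scene and about 98 mm to go. The top view is blocked by the arm. I'll keep pushing at just under 50 mm/s.

play_rows(targets=[{"tx": 0.024,"ty": 0,"tz": 0,"spin": 0,"gripper": 0},{"tx": 0.048,"ty": 0,"tz": 0,"spin": 0,"gripper": 0},{"tx": 0.072,"ty": 0,"tz": 0,"spin": 0,"gripper": 0},{"tx": 0.096,"ty": 0,"tz": 0,"spin": 0,"gripper": 0},{"tx": 0.12,"ty": 0,"tz": 0,"spin": 0,"gripper": 0},{"tx": 0.144,"ty": 0,"tz": 0,"spin": 0,"gripper": 0},{"tx": 0.168,"ty": 0,"tz": 0,"spin": 0,"gripper": 0},{"tx": 0.192,"ty": 0,"tz": 0,"spin": 0,"gripper": 0},{"tx": 0.212,"ty": 0,"tz": 0,"spin": 0,"gripper": 0},{"tx": 0.232,"ty": 0,"tz": 0,"spin": 0,"gripper": 0},{"tx": 0.25,"ty": 0,"tz": 0,"spin": 0,"gripper": 0},{"tx": 0.268,"ty": 0,"tz": 0,"spin": 0,"gripper": 0}])

```text
clock: 6.45
position: [556.0, -1.1, 20.3]
ee_rot: [0.997, -0.083, -0.0, 0.0]
contact_force: [-0.2, 0.0, 0.1]
gripper_width: 42.2
```

```bash
python3 -c "
from g import *
rel(-29,76.5,20)
im=get_image('wrist');save(im,'w3.png')
from m import measure
measure('scene','s3.png')"
```

```text
t 6.45 pos [556.   -1.1  20.3] across/along -64.6 74.2 width 42.2 F [-0.2  0.   0.1]
spin needed -0.0027 tilt -1.0
to go to [591.5  -4.6  20. ] units [ 0.1424 -0.0095  0.0012]
scene line c [607.7 -81. ] size [297.2   8.5] dir(y) [0.1612 0.9869] normal [ 0.9869 -0.1612]
 blue px [204.7 239. ] area 487
 tube rect px [207.  224.1] [66.9 53.5]
  tube along 5.8..118.5 across -116.6..-7.7 mean [562.6  -6.1] (across,along) [-56.6  66.6]
  band along 48.3..86.8 across -53.4..-10.4 mean [587.1  -8.8] (across,along) [-32.   67.9]
  axis [0.917 0.4  ] angle to line deg 57.16
  depth 745.02026
  cam [1023.   83.  645.]
  depth top z [ 17.2  36.3 103. ] at [572.7   2.1  91.7]
```

View pics/w3.png

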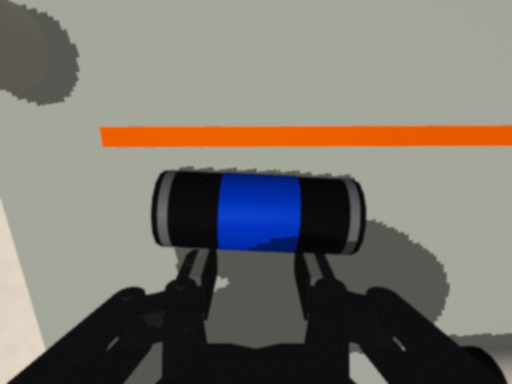

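View pics/s3.png

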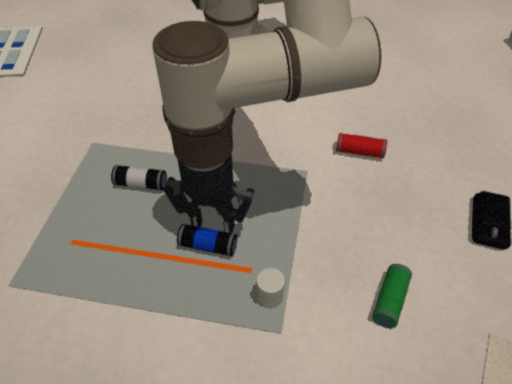

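```bash
cat > w.py <<'E'
from m import *
c=np.array([607.7,-84.8])
def wr(tag=None):
    im=get_image('wrist');f=im["frame"];h=cv2.cvtColor(f,cv2.COLOR_RGB2HSV)
    if tag: save(im,tag)
    H,S,V=[h[...,i].astype(int) for i in range(3)]
    om=comp((H>4)&(H<18)&(S>170)&(V>100));bm=comp((H>108)&(H<128)&(S>150)&(V>40))
    P=np.array([ray(im,u,v,3)[:2] for v,u in np.argwhere(om)],np.float32)
    vx,vy,x0,y0=cv2.fitLine(P,cv2.DIST_L2,0,.01,.01).ravel();d=np.array([vx,vy])*np.sign(vy);n=np.array([d[1],-d[0]])
    print("line dir",d.round(4),"mean",P.mean(0).round(1))
    # per column band top/bottom -> mid rays at axis height; angle from it
    cols=np.unique(np.nonzero(bm)[1])[4:-4];M=[];E=[]
    for u in cols:
        r=np.nonzero(bm[:,u])[0];a=ray(im,u,r.min()-.5,21)[:2];b=ray(im,u,r.max()+.5,21)[:2];M.append((a+b)/2);E.append(np.linalg.norm(a-b))
    M=np.array(M,np.float32);ax=cv2.fitLine(M,cv2.DIST_L2,0,.01,.01).ravel()[:2];ax=ax*np.sign(ax[1])
    q=M.mean(0)-np.array([x0,y0])
    print("wrist: tube",M.mean(0).round(1),"across line %.1f"%(q@n),"angle %.2f"%np.degrees(np.arctan2(ax@n,ax@d)),"apparent dia %.1f"%np.mean(E))
    return im
if __name__=="__main__": wr()
E
python3 w.py
```

```text
line dir [0.162  0.9868] mean [614.3 -37.1]
wrist: tube [587.1  -8.2] across line -31.6 angle 1.88 apparent dia 38.9
```

Wrist and scene agree that the tube is 31.6–32 mm short of the line. It is still 1.9° off, with its left end ahead. I'll continue more slowly with a slight turn that pushes the right end.

play_rows(targets=[{"tx": 0.008,"ty": 0,"tz": 0,"spin": -0.05,"gripper": 0},{"tx": 0.018,"ty": 0,"tz": 0,"spin": -0.05,"gripper": 0},{"tx": 0.028,"ty": 0,"tz": 0,"spin": -0.05,"gripper": 0},{"tx": 0.038,"ty": 0,"tz": 0,"spin": -0.05,"gripper": 0},{"tx": 0.048,"ty": 0,"tz": 0,"spin": -0.05,"gripper": 0},{"tx": 0.058,"ty": 0,"tz": 0,"spin": -0.05,"gripper": 0},{"tx": 0.068,"ty": 0,"tz": 0,"spin": -0.05,"gripper": 0},{"tx": 0.078,"ty": 0,"tz": 0,"spin": -0.05,"gripper": 0},{"tx": 0.086,"ty": 0,"tz": 0,"spin": -0.05,"gripper": 0},{"tx": 0.09,"ty": 0,"tz": 0,"spin": -0.05,"gripper": 0},{"tx": 0.09,"ty": 0,"tz": 0,"spin": -0.05,"gripper": 0}])

```text
clock: 7.98
position: [578.1, -4.7, 20.3]
ee_rot: [0.998, -0.063, 0.0, -0.0]
contact_force: [-1.2, -0.6, 0.8]
gripper_width: 42.6
```

```bash
python3 -c "
from g import *
rel(-29,76.5,20)
from w import wr
wr('w4.png')
from m import measure
measure('scene','s4.png')"|grep -v tube\ r
```

```text
t 7.97 pos [578.1  -4.7  20.3] across/along -42.2 74.2 width 42.6 F [-1.2 -0.6  0.8]
spin needed 0.0472 tilt -1.0
to go to [591.5  -4.6  20. ] units [ 0.0533 -0.0073  0.0012]
line dir [0.1895 0.9819] mean [ 604.2 -100.3]
wrist: tube [607.  -13.3] across line -13.8 angle -0.45 apparent dia 38.8
scene line c [ 597.6 -143.4] size [170.9   8.5] dir(y) [0.1621 0.9868] normal [ 0.9868 -0.1621]
 blue px [200.4 250.1] area 505
  tube along 68.1..179.8 across -92.3..12.2 mean [584.8 -11.4] (across,along) [-34.  128.2]
  band along 110.4..148.8 across -31.7..10.5 mean [608.2 -13.5] (across,along) [-10.6 129.9]
  axis [0.883 0.469] angle to line deg 52.68
  depth 731.2592
  cam [1023.   83.  645.]
  depth top z [ 19.1  36.3 103.6] at [593.9  -2.1  92.4]
```

View pics/w4.png

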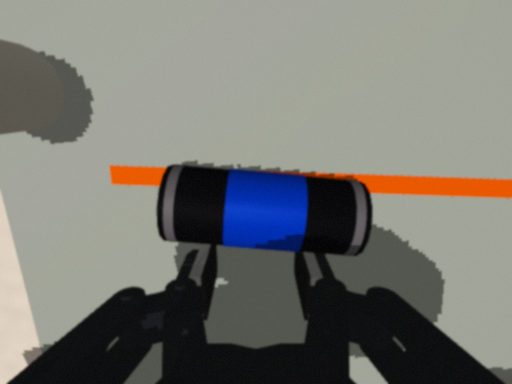

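The line is partly hidden in the wrist view now, so I measure against the earlier line fit. By that the tube is about 11 mm short and about 1.1° off. I'll creep on, then look again.

play_rows(targets=[{"tx": 0.004,"ty": 0,"tz": 0,"spin": -0.01,"gripper": 0},{"tx": 0.008,"ty": 0,"tz": 0,"spin": -0.01,"gripper": 0},{"tx": 0.012,"ty": 0,"tz": 0,"spin": -0.01,"gripper": 0},{"tx": 0.016,"ty": 0,"tz": 0,"spin": -0.01,"gripper": 0},{"tx": 0.02,"ty": 0,"tz": 0,"spin": -0.01,"gripper": 0},{"tx": 0.024,"ty": 0,"tz": 0,"spin": -0.01,"gripper": 0},{"tx": 0.028,"ty": 0,"tz": 0,"spin": -0.01,"gripper": 0},{"tx": 0.028,"ty": 0,"tz": 0,"spin": -0.01,"gripper": 0}])

```text
clock: 9.07
position: [585.1, -5.6, 20.3]
ee_rot: [0.998, -0.059, 0.0, -0.0]
contact_force: [0.4, 0.1, 1.3]
gripper_width: 42.6
```

```bash
cat > v.py <<'E'
# tube against fixed line; band silhouette middle rays at axis height
from m import *
d=np.array([.1624,.9867]);n=np.array([.9867,-.1624])
C={'wrist':np.array([607.7,-84.8])+1.2*n*-1,'scene':np.array([607.75,-81.0]),'top':np.array([607.7,-84.8])}
def v(name,tag):
    im=get_image(name);save(im,tag);h=cv2.cvtColor(im["frame"],cv2.COLOR_RGB2HSV)
    H,S,V=[h[...,i].astype(int) for i in range(3)]
    bm=comp((H>108)&(H<128)&(S>150)&(V>40));M=[]
    for u in np.unique(np.nonzero(bm)[1])[4:-4]:
        r=np.nonzero(bm[:,u])[0];M.append((ray(im,u,r.min()-.5,21)[:2]+ray(im,u,r.max()+.5,21)[:2])/2)
    M=np.array(M,np.float32);ax=cv2.fitLine(M,cv2.DIST_L2,0,.01,.01).ravel()[:2];ax=ax*np.sign(ax[1]);q=M.mean(0)-C[name]
    print(name,"tube",M.mean(0).round(1),"across %.1f along %.1f angle %.2f"%(q@n,q@d,np.degrees(np.arctan2(ax@n,ax@d))))
E
python3 -c "
from g import *
rel(-29,76.5,20)
from v import v
v('wrist','w5.png');v('scene','s5.png')"
```

```text
t 9.07 pos [585.1  -5.6  20.3] across/along -35.2 74.4 width 42.6 F [0.4 0.1 1.3]
spin needed 0.0572 tilt -1.0
to go to [591.5  -4.6  20. ] units [ 0.025  -0.0071  0.0012]
wrist tube [614.1 -14.9] across -3.8 along 70.0 angle 0.90
scene tube [615.3 -14.3] across -3.4 along 67.1 angle -2.14
```

View pics/s5.png

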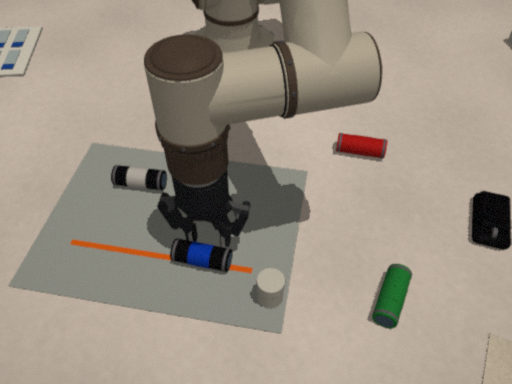

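About 3.6 mm to go. I'll do the final creep, then back off along −x and look.

play_rows(targets=[{"tx": 0.003,"ty": 0,"tz": 0,"spin": -0.02,"gripper": 0},{"tx": 0.006,"ty": 0,"tz": 0,"spin": -0.02,"gripper": 0},{"tx": 0.009,"ty": 0,"tz": 0,"spin": -0.02,"gripper": 0},{"tx": 0.012,"ty": 0,"tz": 0,"spin": -0.02,"gripper": 0},{"tx": 0.013,"ty": 0,"tz": 0,"spin": -0.02,"gripper": 0},{"tx": 0.013,"ty": 0,"tz": 0,"spin": -0.02,"gripper": 0},{"tx": 0.0,"ty": 0,"tz": 0,"spin": -0.02,"gripper": 0},{"tx": -0.04,"ty": 0,"tz": 0,"spin": -0.02,"gripper": 0},{"tx": -0.08,"ty": 0,"tz": 0,"spin": -0.02,"gripper": 0},{"tx": -0.1,"ty": 0,"tz": 0,"spin": -0.02,"gripper": 0}])

```text
clock: 10.42
position: [559.0, -2.6, 20.4]
ee_rot: [0.999, -0.051, -0.0, 0.0]
contact_force: [-0.4, -0.1, 0.3]
gripper_width: 42.6
```

```bash
python3 -c "
from g import *
rel(-29,76.5,20)
from v import v
v('wrist','w6.png');v('scene','s6.png')"
```

```text
t 10.43 pos [559.   -2.6  20.4] across/along -61.4 73.2 width 42.6 F [-0.4 -0.1  0.3]
spin needed 0.0775 tilt -1.0
to go to [591.5  -4.6  20. ] units [ 0.1301 -0.0055  0.0015]
wrist tube [618.2 -16. ] across 0.4 along 69.6 angle -0.18
scene tube [619.1 -14.7] across 0.4 along 67.3 angle 2.41
```

View pics/w6.png

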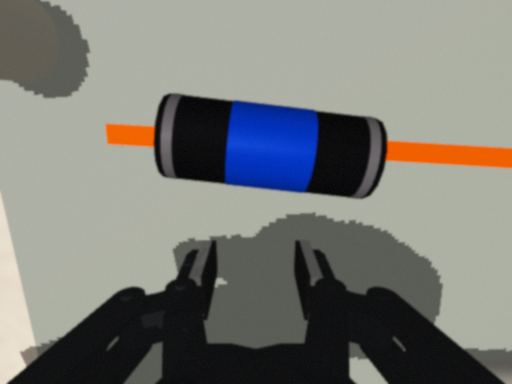

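The tube lies on the line at 0.4 mm across in both views, and the wrist view puts its angle at −0.2°. I'll lift up and swing clear so the top camera can check.

play_rows(targets=[{"tx": -0.1,"ty": 0,"tz": -0.1,"spin": 0,"gripper": 0},{"tx": -0.2,"ty": 0,"tz": -0.3,"spin": 0,"gripper": 0},{"tx": -0.3,"ty": -0.1,"tz": -0.5,"spin": 0,"gripper": 0},{"tx": -0.4,"ty": -0.3,"tz": -0.7,"spin": 0,"gripper": 0},{"tx": -0.5,"ty": -0.5,"tz": -0.8,"spin": 0,"gripper": 0},{"tx": -0.6,"ty": -0.7,"tz": -0.8,"spin": 0,"gripper": 0},{"tx": -0.6,"ty": -0.9,"tz": -0.8,"spin": 0,"gripper": 0},{"tx": -0.6,"ty": -1.0,"tz": -0.8,"spin": 0,"gripper": 0},{"tx": -0.6,"ty": -1.0,"tz": -0.8,"spin": 0,"gripper": 0},{"tx": -0.6,"ty": -1.0,"tz": -0.8,"spin": 0,"gripper": 0}])

```text
clock: 11.78
position: [436.3, 260.3, 219.9]
ee_rot: [0.999, -0.052, -0.001, 0.001]
contact_force: [-0.5, -0.7, 0.2]
gripper_width: 42.8
```

```bash
python3 -c "
from g import *
rel(-29,76.5,20)
from v import v
v('scene','s7.png');v('top','t7.png')"
```

```text
t 11.78 pos [436.3 260.3 219.9] across/along -225.1 312.7 width 42.8 F [-0.5 -0.7  0.2]
spin needed 0.0758 tilt -1.0
to go to [591.5  -4.6  20. ] units [0.7277 0.9888 0.7999]
scene tube [619.1 -14.7] across 0.5 along 67.3 angle 2.72
top tube [619.5 -17. ] across 0.6 along 68.8 angle 4.47
```

View pics/s7.png

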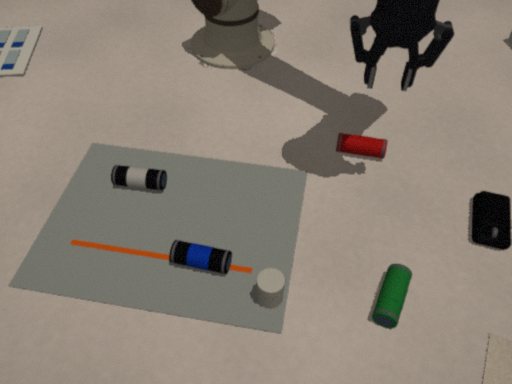

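View pics/t7.png

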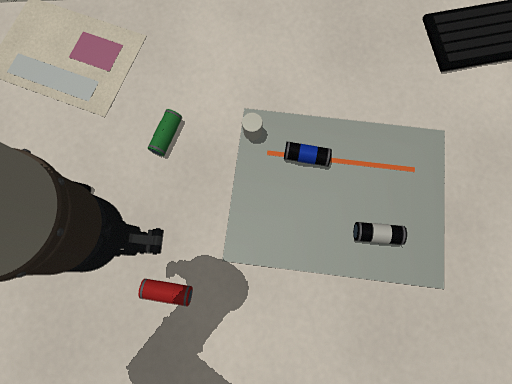

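All three views agree on position. The angles from the short band are coarse in the far views, with top reading 4.5°, so I'll check with the full tube length.

```bash
python3 - <<'E'
from m import *
d=np.array([.1624,.9867]);n=np.array([.9867,-.1624]);c=np.array([607.7,-84.8])
im=get_image('top');h=cv2.cvtColor(im["frame"],cv2.COLOR_RGB2HSV);H,S,V=[h[...,i].astype(int) for i in range(3)]
for t in(50,62,75):
    y,x=np.mgrid[:384,:512];bm=(H>108)&(H<128)&(S>150)&(V>60)
    tm=comp(((V<t)|bm)&(np.hypot(x-308,y-154)<36))
    tm=cv2.morphologyEx(tm.astype(np.uint8),cv2.MORPH_CLOSE,np.ones((3,3)))
    Q=np.array([ray(im,u,v,21)[:2] for v,u in np.argwhere(tm)],np.float32)
    a=cv2.fitLine(Q,cv2.DIST_L2,0,.01,.01).ravel()[:2];a=a*np.sign(a[1]);al=(Q-c)@d;ac=(Q-c)@n
    print(t,"angle %.2f"%np.degrees(np.arctan2(a@n,a@d)),"len %.0f wid %.0f mid across %.1f"%(np.ptp(al),np.ptp(ac),(ac.max()+ac.min())/2))
cv2.imwrite("pics/c8.png",cv2.resize(cv2.cvtColor(im["frame"][105:205,230:430],cv2.COLOR_RGB2BGR),None,fx=4,fy=4,interpolation=2))
E
```

```text
50 angle 2.84 len 93 wid 42 mid across 0.1
62 angle 2.93 len 93 wid 42 mid across -0.0
75 angle 2.80 len 93 wid 42 mid across -0.1
```

View pics/c8.png

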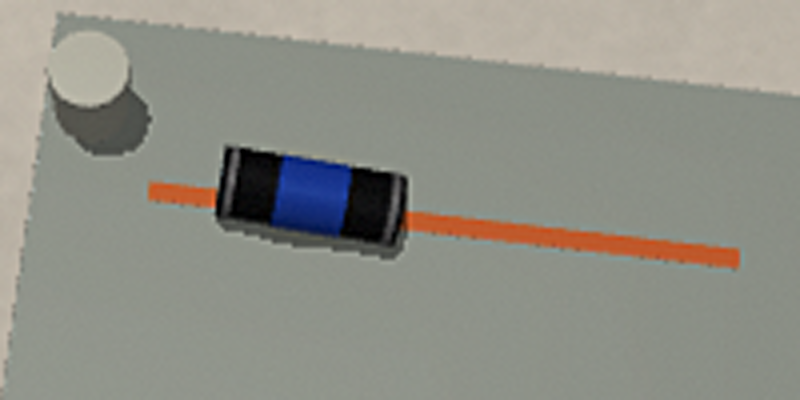

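By full length, the top view gives about 2.8°, though shadow and end faces are in that mask. The wrist view gave −0.2°. They disagree and there is time left, so I'll take a clean wrist view from above with the tool aligned to the line.

play_rows(targets=[{"tx": 0.08,"ty": 0.18,"tz": 0,"spin": 0.07,"gripper": 0},{"tx": 0.17,"ty": 0.36,"tz": 0,"spin": 0.076,"gripper": 0},{"tx": 0.26,"ty": 0.54,"tz": 0,"spin": 0.076,"gripper": 0},{"tx": 0.35,"ty": 0.72,"tz": 0,"spin": 0.076,"gripper": 0},{"tx": 0.44,"ty": 0.9,"tz": 0.04,"spin": 0.076,"gripper": 0},{"tx": 0.52,"ty": 1.0,"tz": 0.08,"spin": 0.076,"gripper": 0},{"tx": 0.52,"ty": 1.0,"tz": 0.08,"spin": 0.076,"gripper": 0},{"tx": 0.52,"ty": 1.0,"tz": 0.08,"spin": 0.076,"gripper": 0},{"tx": 0.52,"ty": 1.0,"tz": 0.08,"spin": 0.076,"gripper": 0}])

```text
clock: 13.05
position: [540.0, 0.0, 200.9]
ee_rot: [0.997, -0.08, 0.0, -0.0]
contact_force: [-0.3, 0.8, -0.0]
gripper_width: 42.9
```

```bash
cat > a.py <<'E'
from m import *
from g import rel
def ang(tag):
    im=get_image('wrist');save(im,tag);h=cv2.cvtColor(im["frame"],cv2.COLOR_RGB2HSV);H,S,V=[h[...,i].astype(int) for i in range(3)]
    T=np.array(im["world_to_cam"]);print("cam",(-T[:3,:3].T@T[:3,3]).round(0),"look",(-T[2,:3]).round(3))
    om=(H>4)&(H<18)&(S>150)&(V>90);bm=comp((H>108)&(H<128)&(S>150)&(V>40))
    P=[]
    for u in range(512):
        r=np.nonzero(om[:,u])[0]
        if 6<=len(r) and np.ptp(r)<40: P.append((u,r.min(),r.max(),np.ptp(r)))
    P=np.array(P);w=np.median(P[:,3]);P=P[abs(P[:,3]-w)<=1]
    L=np.array([ray(im,u,(a+b)/2,3)[:2] for u,a,b,_ in P],np.float32)
    vx,vy,x0,y0=cv2.fitLine(L,cv2.DIST_HUBER,0,.01,.01).ravel();d=np.array([vx,vy])*np.sign(vy);n=np.array([d[1],-d[0]])
    print("line cols",P[:,0].min(),P[:,0].max(),"w",w,"dir",d.round(4))
    # band's long edges
    us=np.unique(np.nonzero(bm)[1]);k=len(us)//6;us=us[k:-k];o=np.array([x0,y0])
    r=[(np.nonzero(bm[:,u])[0].min()-.5,np.nonzero(bm[:,u])[0].max()+.5) for u in us]
    res=[]
    for i in(0,1):
        E=np.array([ray(im,u,q[i],21)[:2] for u,q in zip(us,r)],np.float32)
        e=cv2.fitLine(E,cv2.DIST_HUBER,0,.01,.01).ravel()[:2];e=e*np.sign(e[1]);res.append((np.degrees(np.arctan2(e@n,e@d)).round(2),((E.mean(0)-o)@n).round(1)))
    print("edges (angle, across)",res)
    ys,xs=np.nonzero(bm);Z=im["depth"][ys,xs];K=np.array(im["mtx"]);C=np.c_[(xs-K[0,2])/K[0,0]*Z,-(ys-K[1,2])/K[1,1]*Z,-Z];W=(C-T[:3,3])@T[:3,:3]
    top=W[W[:,2]>np.percentile(W[:,2],80)];t=cv2.fitLine(top[:,:2].astype(np.float32),cv2.DIST_L2,0,.01,.01).ravel()[:2];t=t*np.sign(t[1])
    print("ridge from depth: mean",top.mean(0).round(1),"across",((top.mean(0)[:2]-o)@n).round(1),"angle",np.degrees(np.arctan2(t@n,t@d)).round(2))
E
python3 -c "
from a import *
rel(-80,70,200);ang('w9.png')"
```

```text
t 13.05 pos [540.    0.  200.9] across/along -80.6 72.7 width 42.9 F [-0.3  0.8 -0. ]
spin needed 0.0026 tilt -1.0
to go to [540.1  -2.7 200. ] units [0.0024 0.0107 0.0035]
cam [619. -13. 330.] look [-0.309  0.051 -0.95 ]
line cols 184 460 w 9.0 dir [0.1609 0.987 ]
edges (angle, across) [(np.float32(2.73), np.float32(18.5)), (np.float32(3.22), np.float32(-16.9))]
ridge from depth: mean [618.7 -15.1  49.6] across 0.8 angle 2.54
```

View pics/w9.png

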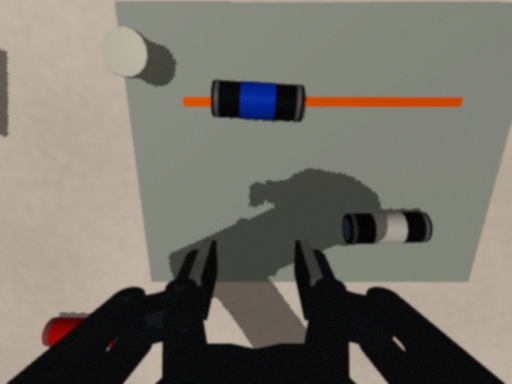

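The clean view from directly above shows the tube 0.8 mm past the line's middle and about 2.9° off it. The earlier −0.2° was therefore wrong. The ends deviate only about ±2.3 mm, so the whole axis stays within the 10 mm line, and another one-sided nudge would only risk rolling it off. I'll check that the bystanders haven't moved, then hand in.

```bash
python3 - <<'E'
import cv2,numpy as np
a=cv2.imread('pics/top0.png').astype(int);b=cv2.imread('pics/t7.png').astype(int)
for n,(x0,x1,y0,y1) in dict(silver=(340,420,210,255),canister=(238,272,105,145)).items():
    D=abs(a-b)[y0:y1,x0:x1].max(2);print(n,"changed px",(D>30).sum(),"max",D.max())
from bench import job_done,read_state
print(read_state()["clock"]);job_done()
E
```

```text
silver changed px 0 max 16
canister changed px 0 max 18
13.1
the job is handed in; nothing more can be done
```

I rolled the blue-banded tube onto the orange line by pushing its side with the half-open fingers, without lifting it. I then backed the arm well clear and handed the job in at 13.1 s of the 32 s allowed.

- **Position:** from directly above, the tube's centre is about 0.8 mm past the middle of the line. The top and scene cameras gave 0 to 0.6 mm.
- **Angle:** the tube lies about 2.9° off the line, much as it started (about 3.3°). Turning the fingers to straighten it made hardly any difference. Its axis still stays over the 10 mm line along its whole length, so I left it rather than risk rolling it off.
- **Other objects:** the silver-banded tube and the canister showed no change between the first and last top pictures.
- **Check that disagreed:** a close wrist view had given −0.2°. It was wrong; the overhead wrist view and the top camera both gave about 2.8–2.9°.

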